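Set the sanding box's air vent and start the extractor

TASK

Set the air vent on the green sanding box: with the fingertips push the yellow lever round, without pinching it, until its pointer points at the red mark on the scale. Then press the green start button on the switch box fully down and let it come back up. Leave the red stop button alone, and do not shift the loose things standing around.

Things in the scene. Friction and masses are not known exactly. Their poses are not given: they have to be found in the camera images.
- gate: Green sanding box with a rotary air vent in its top, 290 x 290 x 60 mm high, fixed. Origin: centre of its underside, on the vent's vertical axis; x points to its rear (pipe stub, 50 mm), z up. The scale, a white disc of radius 138 mm, lies 61.5 mm above the bench, black ticks every 10 degrees round its front (-x) half. On it turns a ring (radius 76 mm, top at 76.5 mm) that carries the lever.
- ring (a joint): Angle of the vent ring and its lever, rad, stops at -1.3 and 1.3. 0: lever points to the box's front (-x of gate); positive is counter-clockwise from above. Turns with steady friction (0.15 N m, under 2 N at the grip) and stays where it is left. Starts between -1.2 and -0.85, always on the negative side of the red mark.
- lever_grip (a point): Centre of the lever's upright grip, 90 mm from the vent axis, 89 mm above the bench. A steel blade with a yellow plate on each side: in all 16 mm thick along its motion, plates 80 to 100 mm and blade 77 to 103 mm from the axis, plates 70 to 108 mm and blade up to 112 mm above the bench. Its x axis points to the vent axis.
- pointer (a point): Tip of the lever's small black pointer, 112 mm from the vent axis, straight out beyond the grip, 65 mm above the bench, just inside the ticks.
- red_mark (a point): Inner end of the red mark on the scale, 112 mm from the vent axis like the pointer tip: lever and mark agree when the two points coincide seen from above. The mark is 10 mm wide, 23 mm long radially, lies flat on the scale at another angle each time (-0.3 to 1.0 rad of ring) and cannot be shifted by touching it.
- switch: Grey switch box with a yellow face, 120 mm (x) x 75 mm (y) x 45 mm high, fixed to the bench to the left or the right of the sanding box. Origin at the centre of its underside. The green start button is at its x = -29 mm, the red stop button at x = +29 mm.
- start_top (a point): Centre of the top face of the green start button (30 mm across, in a black collar of 46 mm), 63 mm above the bench, moving with the button. Pressed straight down.
- start (a joint): Travel of the green start button: 0 up, 0.006 m fully down; springs back by itself. Fully down takes about 5 N.
- stop (a joint): Travel of the red stop button, the same kind: 0 up, 0.006 m fully down.
- screw_jar: Loose amber glass jar with a yellow cap, 72 mm across, 90 mm high, on the other side of the sanding box from the switch box. Origin at the centre of its underside. To be left alone.
- glue_bottle: Loose small white bottle with a red cap, 34 mm across, 75 mm high, standing on the rear left corner of the sanding box (its top 135 mm above the bench). Origin at the centre of its underside. To be left alone.
- sanding_block: Loose cork and wood sanding block, 110 x 65 x 50 mm. Origin at the centre of its underside. To be left alone.
- wrench: Loose steel wrench, 150 mm long, lying flat behind and to the left of the sanding box. To be left alone.
- wax_tin: Loose small round brass tin, 40 mm across, 26 mm high, standing on the rear right corner of the sanding box. Origin at the centre of its underside. To be left alone.

How it is judged (in metres and radians):
On the way, in this order (a step that is already met when the one before it is completed fails the run):
1. the lever's pointer rests at the red mark (horizontal distance between pointer and red_mark below 0.006 m and velocity of joint ring between -0.05 and 0.05 rad/s), for 0.3 s.
2. the green start button is pressed down (value of joint start above 0.0045 m), for 0.04 s.
At the end, for the whole second after the job is handed in: The pointer tip is within 6 mm (about 3 degrees) of the middle of the red mark and still, the start button has been pressed after that and is up again, the stop button is up, and every loose thing is within 30 mm of where it began (all of step 1 and value of joint each of start, stop below 0.0015 m and distance of each of screw_jar, glue_bottle, sanding_block, wrench, wax_tin from where it was at the start of the episode below 0.03 m); the robot touches nothing.
It fails at once if the lever is pinched (squeezed on both yellow sides at once) (contact force between each of ring_c2, ring_c3 and the fingers above 2 N).
It fails at once if the start button is pressed while the pointer is off the red mark (value of joint start above 0.003 m and not (horizontal distance between pointer and red_mark below 0.006 m)).
It fails at once if the red stop button is pressed (value of joint stop above 0.002 m).
It fails at once if a bystander is shifted, lifted or knocked over (not (distance of screw_jar from where it was at the start of the episode below 0.03 m) or not (distance of glue_bottle from where it was at the start of the episode below 0.03 m) or not (distance of sanding_block from where it was at the start of the episode below 0.03 m) or not (distance of wrench from where it was at the start of the episode below 0.03 m) or not (distance of wax_tin from where it was at the start of the episode below 0.03 m)).
It also fails if it takes over 56 s, if anything falls off the work surface, if the arm or the gripper's body presses on something with over 40 N, if the wrist force passes 120 N, or if a joint passes its speed limit or range.

ROBOT

A 6-joint arm with a two-finger parallel gripper is mounted at the origin on the work surface. World frame = base frame: x ahead of the robot, y to its left, z up, the work surface at z = 0. Lengths are in m, angles in degrees, forces in N, time in s.
With the tool pointing down it reaches from about 0.375 to 0.9 m from the base axis. Payload 3.1 kg.
Tool frame: the origin (TCP) lies between the finger pads; the fingertips stand 19 mm ahead of it and the grasp point (between the pads) is the TCP; z points along the fingers, x is the direction in which the jaws open and shut, and the axes are right-handed (so a half turn about z gives the same grasp; the last joint's range is limited). The gripper opens to 87 mm and grips with 3 to 60 N. Pads are 19 mm wide; open, the fingers measure 117 mm over their backs; the gripper's body (75 mm by 190 mm) begins 51 mm behind the grasp point.
Start: joints at [62.481, 30.224, 82.088, -0, 67.689, -10.227], TCP at [0.186, 0.597, 0.242] pointing down, gripper open.
Joint ranges: [-176.69, 176.69], [-43.24, 126.21], [12.49, 139.97], [-82, 262], [0, 151.66], [-163.58, 163.58]. Speed limits (degrees/s): [159.86, 159.86, 180, 180, 180, 180].

INTERFACE

Orientations are given as a 3x3 rotation matrix whose columns are the frame's x, y, z axes.
In Python, from rig import read_state, capture, camera_info, hand_in, spot_in, silhouettes gives the robot as it stands.
- The arm moves only by the shell command python3 -m jog 'ROWS'. ROWS is text: rows parted by semicolons, each of 7 numbers parted by spaces: the shift along the tool's x, y, z in m, then the turn, a rotation vector about the tool's x, y, z in degrees, then the opening, from 0 (shut) to 1 (fully open). A call has 1 to 8 rows; each row is the pose to reach, as a shift and turn from the pose commanded when the call began, along the tool's axes at that moment; what a row does not reach only later rows make up. A row lasts 1/8 s, in which the tool goes at most 62.5 mm and 10.7 degrees, less where a joint would pass 70% of its speed; a pose out of reach is approached as far as the arm can. A call with a gripper value outside its range is refused whole. The fingers move at their own pace and stop on an object; the grip force is fixed at half the most. Time passes only in rows, so rows that repeat a pose let the fingers close. It gives the time, the measured TCP pose, the force and the opening at its end, in the units of the state.
- read_state(): the state, without advancing time (a new reading comes with each control period).
- capture(name): name is "side" or "top"; returns (picture, depth): 400x640x3 uint8, red, green, blue; 400x640 float32, m along the optical axis (not along the pixel's ray), 0 where there is no reading.
- camera_info(name): a dict with "vfov" (degrees; the focal length in pixels is half the picture's height over the tangent of half this angle, whatever the lens; pixels are square), "cx", "cy" (the principal point, pixels), "dist" ([k1, k2, p1, p2, k3] as OpenCV has them; the pictures are not rectified), "R" (3x3) and "t" (3): a world point X has camera coordinates R X + t. Camera axes: x right, y down, z forward; pixel columns grow to the right and rows downward; lengths in m; the calibration is good to about 2 mm. A picture is of the moment at which its call begins. camera_info takes no time and is no camera call.
- hand_in(): hands the job in, once; it reports no verdict.
Trained networks look in the newest picture that a camera, given by its name, has taken for a name from the list of things; names that differ only in an ending like _2 or _b are one class to them, and where a whole thing is asked for, a point or a joint stands for the part that bears it (a point fixed in the world has none). Each returns a list of dicts, best first, with "score" (0 to 1); they miss things now and then, are a little off and sometimes report something else, mostly with a low value. They report only what shows in the picture. A call takes as long as a camera call.
- spot_in(label, camera): "centre" ([x, y, z] in m, in world coordinates, good to about 4 mm: the middle of the surface that is visible of it).
- silhouettes(label, camera): "region" (400x640 bool, what is visible of it).
The state is a dict: "time_s": time; "joint_positions": joint angles; "qvel": joint speeds; "tau": joint torques, N m; "position": TCP position; "tcp_rot": TCP orientation; "force": force on the tool from outside, world axes, zero at the start; "moment": the same for the moment, N m; "opening": opening from 0.0 (shut) to 1.0 (fully open).
Only numpy, scipy, OpenCV 4.12 (cv2) and the standard library are available. Lean on these libraries where they do the work, as an engineer would, in place of code of your own. Each camera call takes 0.05 s, during which the arm holds its last target.

## Working session

There is one attempt and no reset: what is moved stays moved. The work goes in short steps, Python scripts to look and compute and a shell command to move; the robot and the scene stay as the last step left them, time stands still between calls to the robot, and variables do not carry over. Pictures are saved under pics/ and viewed, and the job is handed in when it is done.

```bash
mkdir -p pics; ls
python3 - <<'E'
from rig import *
import cv2
s=read_state();print(s)
for n in("top","side"):
    p,d=capture(n);cv2.imwrite(f"pics/{n}0.png",p[:,:,::-1])
    print(n,camera_info(n))
    for l in ["gate","lever_grip","pointer","red_mark","switch","start_top","screw_jar","glue_bottle","sanding_block","wax_tin"]:
        print(l,[(r["centre"],r["score"]) for r in spot_in(l,n)][:2])
E
```

```text
pics
{'time_s': 0.0, 'joint_positions': array([ 6.24820272e+01,  3.02789461e+01,  8.21586131e+01,  6.57363450e-04,
        6.76905286e+01, -1.02271626e+01]), 'qvel': array([ 0.01077511, -0.03854617,  0.15695818,  0.01914069,  0.00888847,
        0.0004198 ]), 'tau': array([ 4.67739119e-04, -4.40041888e+01, -1.76588684e+01,  6.31766533e-02,
        5.81886142e-02, -1.81299079e-04]), 'position': array([0.1853934 , 0.59611718, 0.24055947]), 'tcp_rot': array([[ 2.97224757e-01,  9.54806974e-01, -1.04229876e-03],
       [ 9.54805013e-01, -2.97226305e-01, -1.97773128e-03],
       [-2.19815023e-03, -4.07361378e-04, -9.99997501e-01]]), 'force': array([-0.55073982,  0.49985015, -0.85225   ]), 'moment': array([-0.00772582, -0.00886136, -0.01667025]), 'opening': 0.9934933998115147}
top {'vfov': 54.574677054672236, 'cx': 315.55214375791456, 'cy': 192.86246716565992, 'dist': array([-0.03068119,  0.        ,  0.        ,  0.        ,  0.        ]), 'R': array([[-0.00442454, -0.99995808,  0.00801643],
       [-0.9895778 ,  0.0032245 , -0.14396309],
       [ 0.14393121, -0.00856986, -0.98955059]]), '
[... 820 characters left out ...]
-0.89207222, -0.45138961,  0.02132059],
       [-0.23459197,  0.42226237, -0.87559185],
       [ 0.38623019, -0.78609281, -0.48258091]]), 't': array([0.53259213, 0.22261559, 0.67720957])}
gate [([0.5138, 0.0683, 0.0631], 0.93)]
lever_grip [([0.529, 0.0161, 0.0738], 0.97)]
pointer [([0.5327, 0.0154, 0.0705], 0.96), ([0.5131, 0.0688, 0.0646], 0.26)]
red_mark []
switch [([0.4707, -0.3491, 0.0401], 0.67)]
start_top [([0.4485, -0.3736, 0.0645], 0.49)]
screw_jar [([0.5118, 0.37, 0.0656], 0.86)]
glue_bottle [([0.6069, 0.147, 0.1007], 0.76), ([0.5342, 0.0141, 0.0707], 0.24)]
sanding_block [([0.6991, -0.3156, 0.027], 0.68)]
wax_tin [([0.6763, -0.0648, 0.0817], 0.58), ([0.6977, -0.3148, 0.031], 0.18)]
```

View pics/top0.png

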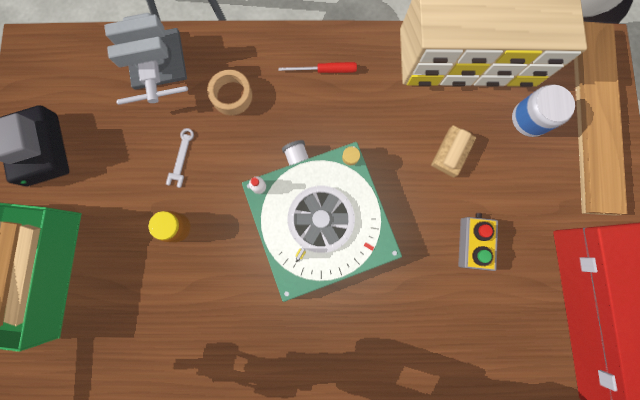

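View pics/side0.png

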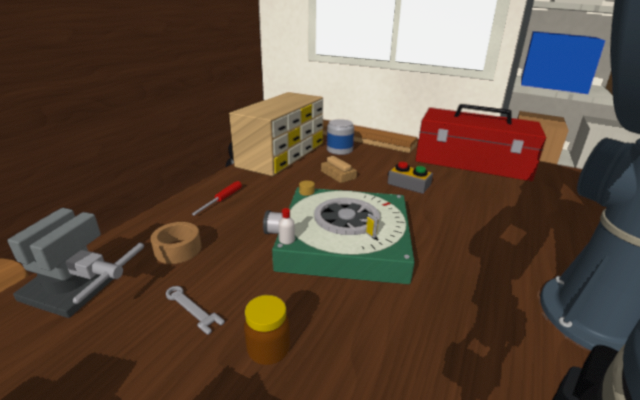

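Top view: box centre is about (320,218), lever (299,256), red mark (369,247), green button (485,256), red stop (486,230). Next I'll turn these into positions.

```bash
cat > h.py <<'E'
import numpy as np,cv2
from rig import *
def cam(n):
    c=camera_info(n);f=200/np.tan(np.radians(c["vfov"]/2))
    return np.array([[f,0,c["cx"]],[0,f,c["cy"]],[0,0,1]]),np.array(c["dist"]),np.array(c["R"]),np.array(c["t"])
def onplane(n,uv,z):
    K,D,R,t=cam(n);u=cv2.undistortPoints(np.array(uv,float).reshape(-1,1,2),K,D)[:,0]
    d=np.c_[u,np.ones(len(u))]@R; o=-R.T@t
    return o+d*((z-o[2])/d[:,2])[:,None]
def proj(n,X):
    K,D,R,t=cam(n);return cv2.projectPoints(np.array(X,float).reshape(-1,1,3),cv2.Rodrigues(R)[0],t,K,D)[0][:,0]
E
python3 - <<'E'
from h import *
for n,box in(("top",(235,135,410,305)),("side",(270,170,420,290))):
    p=cv2.imread(f"pics/{n}0.png");hsv=cv2.cvtColor(p,cv2.COLOR_BGR2HSV)
    x0,y0,x1,y1=box
    m=np.zeros((400,640),bool);m[y0:y1,x0:x1]=1
    g=m&(hsv[...,0]>65)&(hsv[...,0]<90)&(hsv[...,1]>90)
    red=m&((hsv[...,0]<6)|(hsv[...,0]>174))&(hsv[...,1]>130)
    yel=m&(hsv[...,0]>20)&(hsv[...,0]<34)&(hsv[...,1]>110)
    for nm,mm in(("red",red),("yel",yel)):
        k,l,st,ce=cv2.connectedComponentsWithStats(mm.astype(np.uint8))
        for i in range(1,k):
            if st[i,4]>6: print(n,nm,st[i,4],ce[i],onplane(n,ce[i],.0615 if nm=="red" else .095)[0])
    # disc: white
    w=m&(hsv[...,1]<50)&(hsv[...,2]>170)
    c=max(cv2.findContours(cv2.morphologyEx(w.astype(np.uint8),cv2.MORPH_OPEN,np.ones((3,3))),0,1)[0],key=cv2.contourArea)[:,0]
    P=onplane(n,c,.0615)[:,:2]
    from scipy.optimize import least_squares
    r=least_squares(lambda q:np.hypot(*(P-q[:2]).T)-q[2],[.53,0,.138],loss='soft_l1',f_scale=.001);print(n,"disc",r.x)
    # green top: min area rect
    c=max(cv2.findContours(g.astype(np.uint8),0,1)[0],key=cv2.contourArea)[:,0]
    print("rect",cv2.minAreaRect((onplane(n,c,.06)[:,:2]*1000).astype(np.float32)))
    cv2.imwrite(f"pics/{n}0z.png",cv2.resize(p[y0:y1,x0:x1],None,fx=3.4,fy=3.4,interpolation=2))
    if n=="top": cv2.imwrite("pics/sw0.png",cv2.resize(p[200:285,440:520],None,fx=6,fy=6,interpolation=2))
E
```

```text
top red 49 [254.42857143 181.32653061] [0.62414068 0.14625815 0.0615    ]
top red 30 [368.5 246. ] [ 0.47409643 -0.11549453  0.0615    ]
top yel 233 [350.73819742 155.14592275] [ 0.67766977 -0.07530464  0.095     ]
top yel 15 [297.8        252.26666667] [0.46103147 0.04393004 0.095     ]
top yel 17 [302.35294118 254.70588235] [0.4557325  0.03400889 0.095     ]
top disc [ 0.53670056 -0.00672729  0.1371837 ]
rect ((366.2668151855469, 79.29446411132812), (4.371311187744141, 2.236334800720215), 0.37860360741615295)
side red 8 [386.5 203.5] [ 0.47530769 -0.11899181  0.0615    ]
side red 65 [285.30769231 212.38461538] [0.67573868 0.04188694 0.0615    ]
side yel 20 [276.25 171.15] [ 0.78401755 -0.08703423  0.095     ]
side yel 86 [407.3372093  172.62790698] [ 0.4634747  -0.25787786  0.095     ]
side yel 45 [305.75555556 191.91111111] [ 0.65330594 -0.01859008  0.095     ]
side yel 119 [369.54621849 225.76470588] [0.46107932 0.05089954 0.095     ]
side disc [ 0.53555352 -0.00549993  0.12374111]
rect ((524.9342041015625, 27.059097290039062), (285.59222412109375, 349.388671875), 19.96254539489746)
```

View pics/top0z.png

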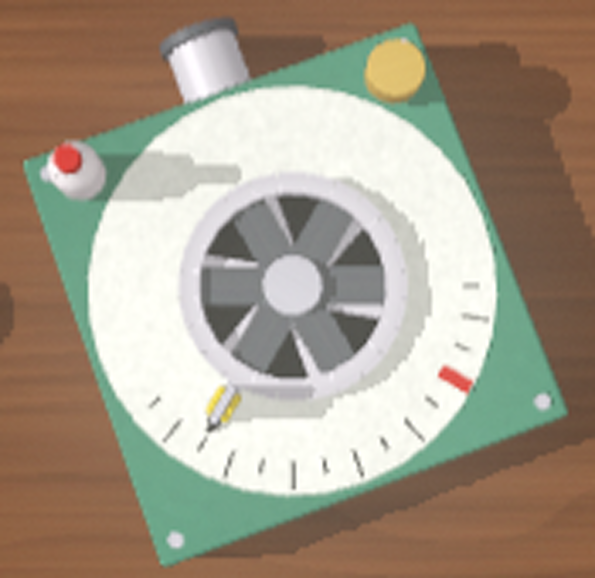

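View pics/sw0.png

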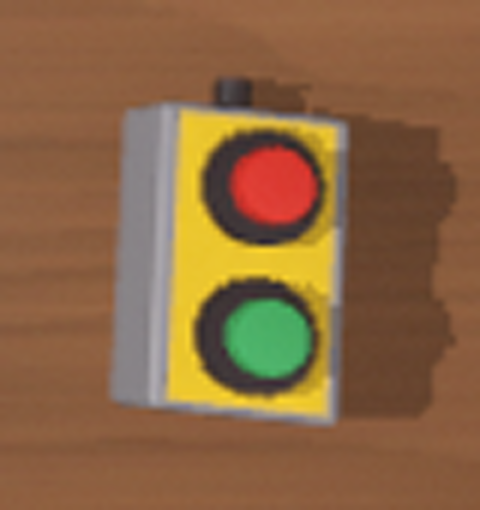

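```bash
cat >> h.py <<'E'
C=np.array([.5366,-.0064])
def psi(P): d=C-np.asarray(P)[:2]; return np.degrees(np.arctan2(d[1],d[0])),np.hypot(*d)
def row(xyz,yaw,s=None):
    s=s or read_state();R=s["tcp_rot"];y=np.radians(yaw)
    T=np.array([[np.cos(y),np.sin(y),0],[np.sin(y),-np.cos(y),0],[0,0,-1]])
    return np.round(R.T@(np.array(xyz)-s["position"]),4),np.round(cv2.Rodrigues(R.T@T)[0][:,0]*180/np.pi,1)
def at(ps,back,r=.09,z=.102):   # tool centre 'back' behind lever at angle ps
    a=np.radians(ps);e=np.array([np.cos(a),np.sin(a)]);t=np.array([np.sin(a),-np.cos(a)])
    return np.r_[C-r*e-back*t,z]
E
python3 - <<'E'
from h import *
z=lambda x,y:(235+x/3.4-.35,135+y/3.4-.35)
print("ptr",psi(onplane("top",z(212,430),.065)[0]))
print("mark",psi(onplane("top",z(455,379),.0615)[0]),psi(onplane("top",(368.5,246),.0615)[0]),"side",psi(onplane("side",(386.5,203.5),.0615)[0]))
print("lever top",psi(onplane("top",(300,253.5),.11)[0]))
print("hub",onplane("top",z(291,285),.077))
gb=(440+268/6-.4,200+338/6-.4);rb=(440+275/6-.4,200+186/6-.4)
print("start",onplane("top",gb,.063),"stop",onplane("top",rb,.063))
print(at(-30,.05),row(at(-30,.05,z=.18),-30))
E
```

```text
ptr (np.float64(-29.12420424911268), np.float64(0.10932230125681773))
mark (np.float64(60.06788611101522), np.float64(0.12580867298660825)) (np.float64(60.19029611104796), np.float64(0.12573111574031898)) side (np.float64(61.43717624800147), np.float64(0.1281938462211455))
lever top (np.float64(-29.986049346562453), np.float64(0.09015551185852358))
hub [[ 0.53600582 -0.0057909   0.077     ]]
start [[ 0.44982877 -0.37960228  0.063     ]] stop [[ 0.50738312 -0.38601747  0.063     ]]
[0.48365771 0.08190127 0.102     ] (array([-0.403 ,  0.4375,  0.0615]), array([ -0. ,  -0. , 102.7]))
```

```bash
python3 -m jog '-0.403 0.4375 0.0 0 0 102.7 0;-0.403 0.4375 0.0 0 0 102.7 0;-0.403 0.4375 0.0 0 0 102.7 0;-0.403 0.4375 0.0 0 0 102.7 0;-0.403 0.4375 0.0 0 0 102.7 0;-0.403 0.4375 0.0 0 0 102.7 0;-0.403 0.4375 0.0 0 0 102.7 0;-0.403 0.4375 0.0 0 0 102.7 0'
python3 - <<'E'
from h import *
print(read_state()["joint_positions"],row(at(-29.5,.05,z=.15),-29.5))
E
```

```text
time_s: 2.1
position: [0.4373, 0.1622, 0.2419]
tcp_rot: [[0.972, -0.235, 0.001], [-0.235, -0.972, 0.0], [0.001, -0.001, -1.0]]
force: [0.1, 0.7, 0.4]
opening: 0.17
[6.57461521e+00 1.79933759e+01 1.04154870e+02 1.24353665e-02
 5.77749403e+01 2.01650798e+01] (array([0.0632, 0.0678, 0.092 ]), array([-0. , -0.1, 15.9]))
```

```bash
python3 -m jog '0.063 0.068 0.03 0 0 15.9 0;0.063 0.068 0.06 0 0 15.9 0;0.063 0.068 0.092 0 0 15.9 0;0.063 0.068 0.092 0 0 15.9 0'
python3 - <<'E'
from h import *
print(row(at(-29.5,.05,z=.102),-29.5))
p,d=capture("top");cv2.imwrite("pics/t1.png",cv2.resize(p[100:310,220:430],(800,600)[:1]*0 or (600,600))[:,:,::-1])
p,d=capture("side");cv2.imwrite("pics/s1.png",cv2.resize(p[150:300,260:460],(800,600))[:,:,::-1])
E
```

```text
time_s: 2.6
position: [0.4804, 0.0829, 0.1478]
tcp_rot: [[0.873, -0.488, -0.006], [-0.488, -0.873, 0.0], [-0.005, 0.002, -1.0]]
force: [-0.2, 0.7, -0.0]
opening: 0.004
(array([ 0.0031, -0.0001,  0.0458]), array([0.1, 0.3, 0.3]))
```

View pics/t1.png

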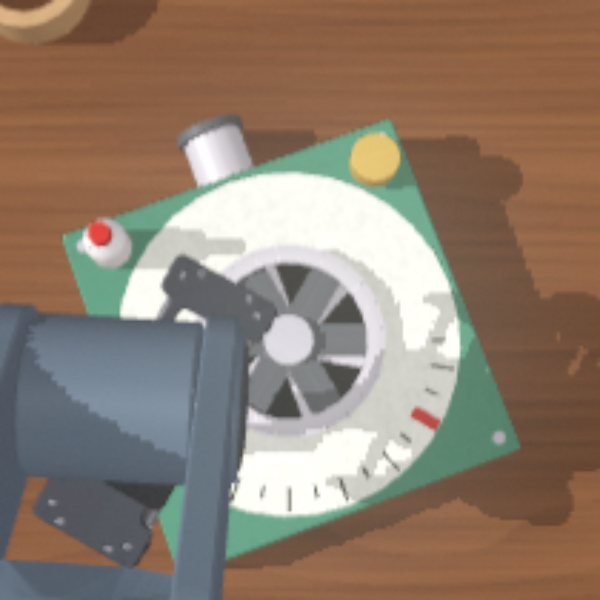

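View pics/s1.png

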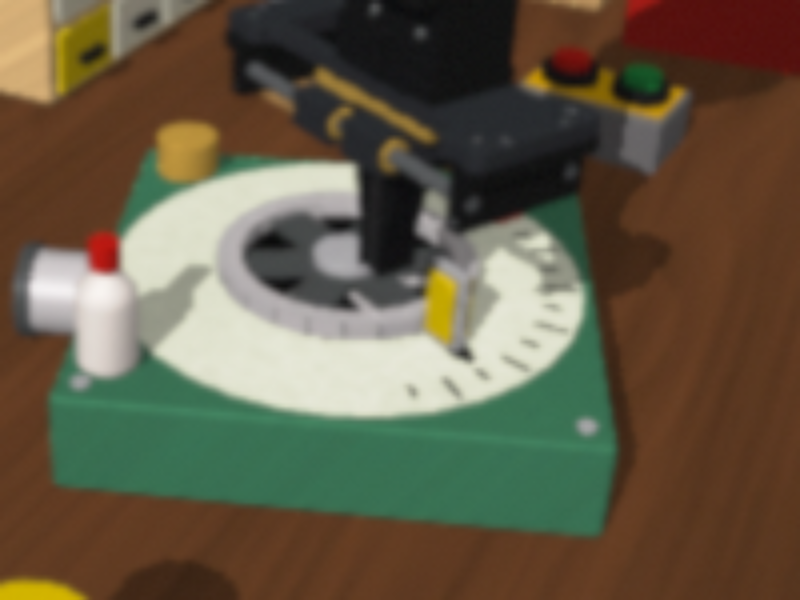

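Run:
```python
from h import *
s=read_state()
q=s["position"]+s["tcp_rot"][:,2]*.019
p=proj("side",[s["position"],q,[.458,.0385,.1],[.458,.0385,.112]])
print(p,(p-[260,150])*4)
```

```text
[[356.17391918 207.4868011 ]
 [355.54016012 215.67633368]
 [373.14297493 221.37955715]
 [373.65255074 216.55324896]] [[384.69567673 229.9472044 ]
 [382.16064048 262.70533471]
 [452.5718997  285.51822861]
 [454.61020297 266.21299586]]
```

The closed fingertips hang above the scale, behind the lever on its negative side, at (382,263) in the zoomed side picture. The lever grip is at (452,285), and both match the projections. I'll lower now.

```bash
python3 -m jog '0.003 0 0.023 0 0 0 0;0.003 0 0.046 0 0 0 0;0.003 0 0.046 0 0 0 0'
python3 - <<'E'
from h import *
print(row(at(-29.5,.05),-29.5))
for i,k in enumerate([-29.5,-25,-20,-15,-10,-5,0,5]): print(k,*row(at(k,.0185 if i else .025),k))
E
```

```text
time_s: 3.08
position: [0.4844, 0.0825, 0.104]
tcp_rot: [[0.874, -0.486, -0.0], [-0.486, -0.874, -0.0], [-0.0, 0.0, -1.0]]
force: [0.4, -0.6, 0.5]
opening: 0.005
(array([-0.0008,  0.0017,  0.002 ]), array([0. , 0. , 0.4]))
-29.5 [-0.001   0.0267  0.002 ] [0.  0.  0.4]
-25 [-0.0023  0.0403  0.002 ] [ 0.   0.  -4.1]
-20 [-0.003   0.0483  0.002 ] [ 0.   0.  -9.1]
-15 [-0.003   0.0563  0.002 ] [  0.    0.  -14.1]
-10 [-0.0023  0.0643  0.002 ] [  0.    0.  -19.1]
-5 [-0.0009  0.0722  0.002 ] [  0.    0.  -24.1]
0 [0.0011 0.08   0.002 ] [  0.    0.  -29.1]
5 [0.0039 0.0875 0.002 ] [  0.    0.  -34.1]
```

```bash
python3 -m jog '-0.001 0.025 0.002 0 0 0.4 0;-0.002 0.04 0.002 0 0 -4.1 0;-0.003 0.048 0.002 0 0 -9.1 0;-0.003 0.056 0.002 0 0 -14.1 0;-0.002 0.064 0.002 0 0 -19.1 0;-0.001 0.072 0.002 0 0 -24.1 0;0.001 0.08 0.002 0 0 -29.1 0;0.004 0.0875 0.002 0 0 -34.1 0'
python3 - <<'E'
from h import *
for k in [5,10,15,20,25,30,35,40]: print(k,*row(at(k,.0185),k))
s=read_state();print(s["position"],s["force"])
p,d=capture("top");cv2.imwrite("pics/t2.png",cv2.resize(p[150:310,240:410],(640,600))[:,:,::-1])
p,d=capture("side");cv2.imwrite("pics/s2.png",cv2.resize(p[150:300,260:460],(800,600))[:,:,::-1])
E
```

```text
time_s: 4.08
position: [0.4468, 0.0038, 0.1035]
tcp_rot: [[0.996, 0.09, 0.004], [0.09, -0.996, -0.0], [0.004, 0.001, -1.0]]
force: [0.9, 1.9, -0.6]
opening: 0.001
5 [-0.0015 -0.0005  0.0015] [ 0.  -0.2  0.2]
10 [-0.0028  0.0074  0.0015] [ 0.1 -0.2 -4.8]
15 [-0.0034  0.0154  0.0015] [ 0.1 -0.2 -9.8]
20 [-0.0033  0.0234  0.0015] [  0.1  -0.2 -14.8]
25 [-0.0025  0.0314  0.0015] [  0.1  -0.2 -19.8]
30 [-0.001   0.0393  0.0015] [  0.1  -0.2 -24.8]
35 [0.0012 0.047  0.0015] [  0.1  -0.2 -29.8]
40 [0.004  0.0545 0.0015] [  0.1  -0.2 -34.8]
[0.44682426 0.0038014  0.10347454] [ 0.92291377  1.90352113 -0.63539599]
```

View pics/s2.png

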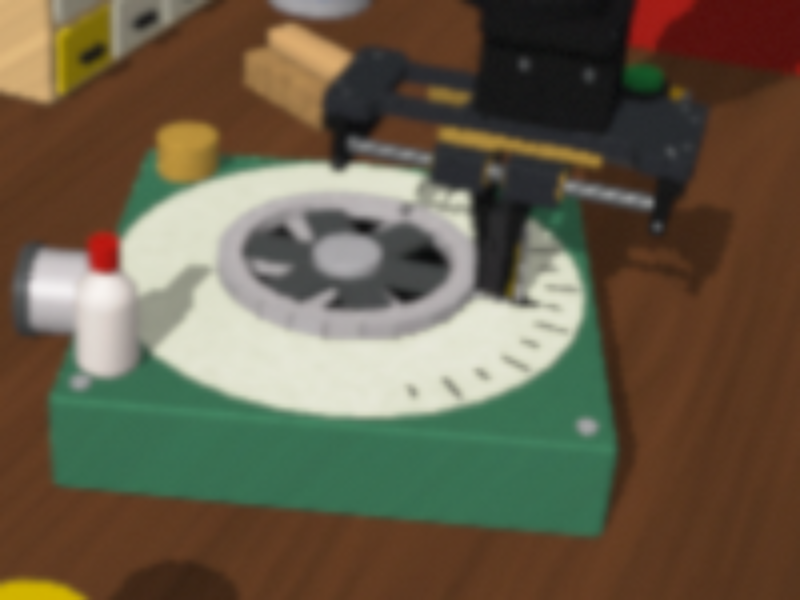

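View pics/t2.png

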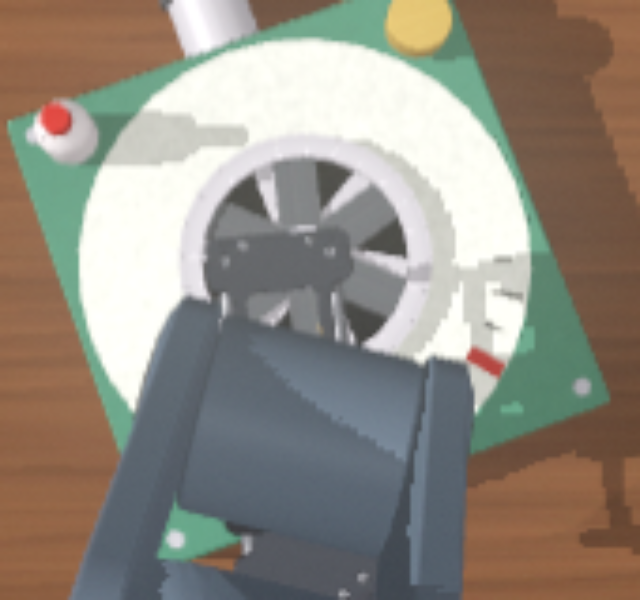

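The side picture shows the fingers against the lever at (510,285), and the ring has turned with it. I'll continue pushing.

```bash
python3 -m jog '-0.003 0.0075 0.001 0 0 -4.8 0;-0.0035 0.0155 0.001 0 0 -9.8 0;-0.003 0.0235 0.001 0 0 -14.8 0;-0.0025 0.0315 0.001 0 0 -19.8 0;-0.001 0.0395 0.001 0 0 -24.8 0;0.001 0.047 0.001 0 0 -29.8 0;0.004 0.0545 0.001 0 0 -34.8 0'
python3 - <<'E'
from h import *
for k in [40,45,50,52]: print(k,*row(at(k,.0185),k))
print("back",*row(at(52,.08),52))
E
```

```text
time_s: 5.05
position: [0.4543, -0.0498, 0.1017]
tcp_rot: [[0.768, 0.641, 0.001], [0.641, -0.768, 0.0], [0.001, 0.0, -1.0]]
force: [-0.2, 2.4, 0.1]
opening: 0.003
40 [ 0.001   0.0011 -0.0003] [ 0.  -0.  -0.1]
45 [-0.0002  0.0091 -0.0003] [ 0.  -0.  -5.1]
50 [-0.0008  0.0171 -0.0003] [  0.   -0.  -10.1]
52 [-0.0008  0.0203 -0.0003] [  0.   -0.  -12.1]
back [-0.0138 -0.0399 -0.0003] [  0.   -0.  -12.1]
```

```bash
python3 -m jog '0 0.009 0 0 0 -5 0;-0.001 0.017 0 0 0 -10 0;-0.001 0.0205 0 0 0 -12 0;-0.001 0.0205 0 0 0 -12 0'
python3 - <<'E'
from h import *
s=read_state();print(s["position"],s["force"],row(at(52,.0185),52))
p,d=capture("top");cv2.imwrite("pics/t3.png",cv2.resize(p[170:290,300:420],(600,600),interpolation=2)[:,:,::-1])
p,d=capture("side");cv2.imwrite("pics/s3.png",cv2.resize(p[170:260,330:450],(800,600),interpolation=2)[:,:,::-1])
E
```

```text
time_s: 5.55
position: [0.4668, -0.0666, 0.1015]
tcp_rot: [[0.62, 0.785, 0.001], [0.785, -0.62, -0.0], [0.0, 0.001, -1.0]]
force: [-0.7, 0.8, -0.2]
opening: 0.004
[ 0.46683905 -0.06655784  0.10147587] [-0.68761709  0.78756113 -0.15732643] (array([ 0.0004, -0.0006, -0.0005]), array([ 0.1, -0. , -0.3]))
```

View pics/s3.png

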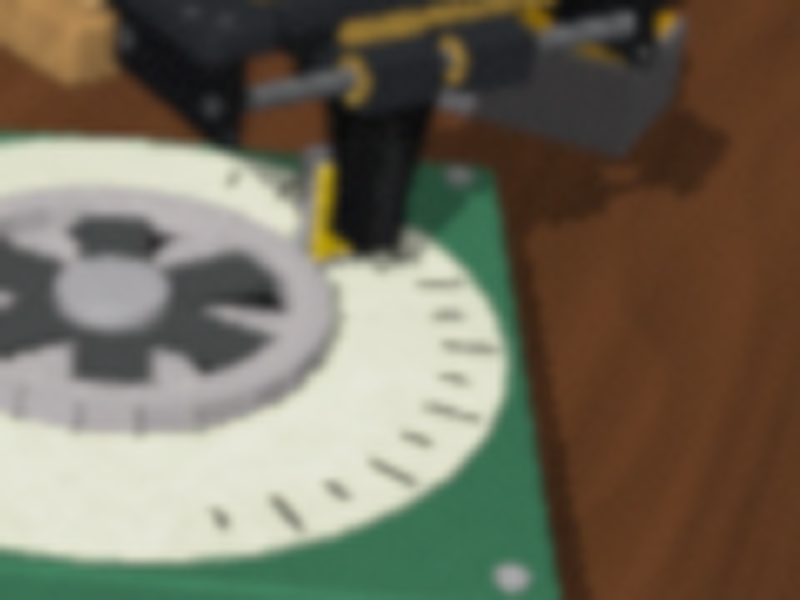

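View pics/t3.png

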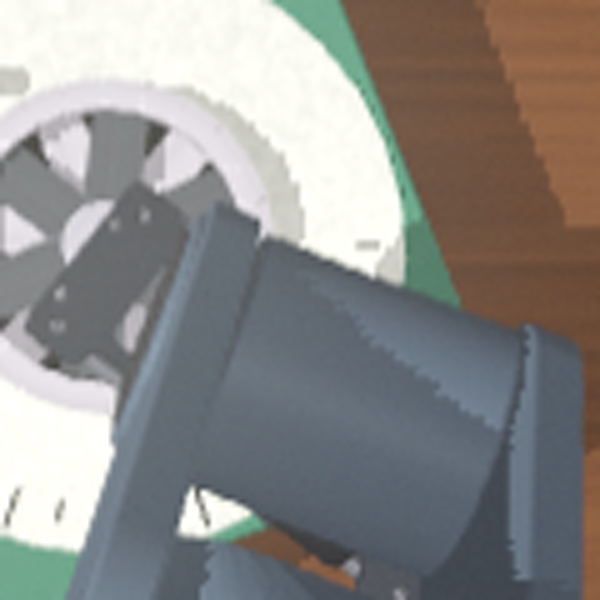

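Both views hide the pointer and mark behind the arm, so I'll back off and look.

```bash
python3 -m jog '0 -0.03 0 0 0 0 0;0 -0.03 -0.06 0 0 0 0;0.05 -0.06 -0.1 0 0 0 0;0.1 -0.1 -0.1 0 0 0 0;0.14 -0.15 -0.1 0 0 0 0;0.186 -0.194 -0.1 0 0 0 0;0.186 -0.194 -0.1 0 0 0 0'
python3 - <<'E'
from h import *
p,d=capture("top");cv2.imwrite("pics/t4r.png",p[:,:,::-1]);cv2.imwrite("pics/t4.png",cv2.resize(p[170:290,300:420],(600,600),interpolation=2)[:,:,::-1])
p,d=capture("side");cv2.imwrite("pics/s4r.png",p[:,:,::-1]);cv2.imwrite("pics/s4.png",cv2.resize(p[170:260,330:450],(800,600),interpolation=2)[:,:,::-1])
E
```

```text
time_s: 6.52
position: [0.4284, 0.2028, 0.2011]
tcp_rot: [[0.615, 0.789, 0.002], [0.789, -0.615, 0.001], [0.002, 0.001, -1.0]]
force: [-0.0, -0.1, -0.4]
opening: 0.009
```

View pics/s4.png

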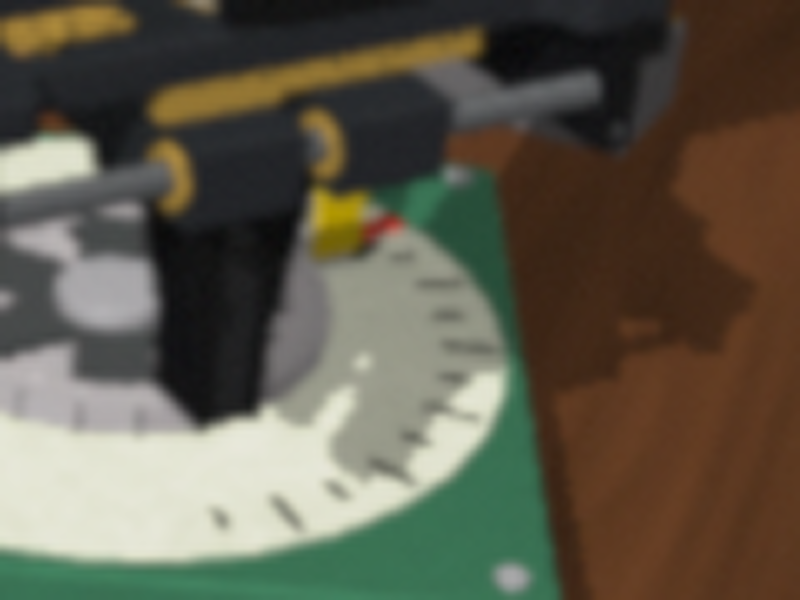

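View pics/t4.png

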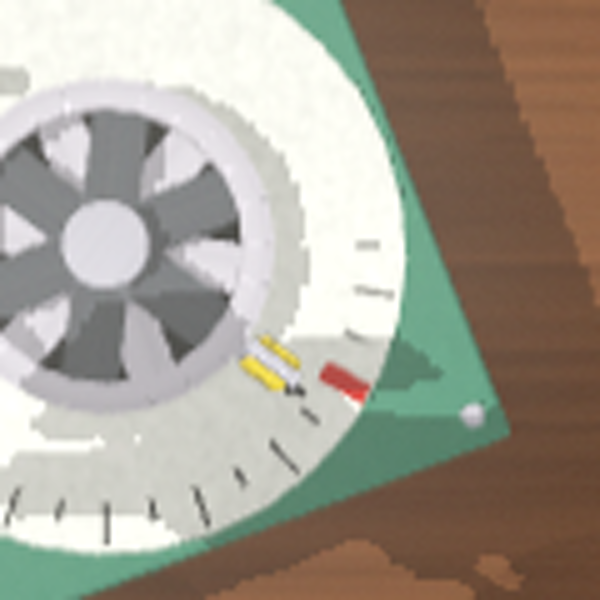

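Run:
```python
from h import *
z=lambda x,y:(300+(x+.5)/5-.5,170+(y+.5)/5-.5)
print("ptr",psi(onplane("top",z(299,392),.065)[0]))
print("mark in/mid",psi(onplane("top",z(322,372),.0615)[0]),psi(onplane("top",z(345,382),.0615)[0]))
print("levertop: blade ends",psi(onplane("top",z(248,338),.112)[0]),psi(onplane("top",z(300,376),.112)[0]),"mid yellow",psi(onplane("top",z(271,363),.108)[0]))
```

```text
ptr (np.float64(52.70844428398735), np.float64(0.11043045332935617))
mark in/mid (np.float64(59.64814386386121), np.float64(0.11465186542568487)) (np.float64(60.241350618654714), np.float64(0.12592954472755977))
levertop: blade ends (np.float64(54.12335563225019), np.float64(0.07491017638205315)) (np.float64(53.95897928832882), np.float64(0.10236042933164513)) mid yellow (np.float64(52.39752266786778), np.float64(0.08940685175882312))
```

Pointer is at 52.7°, mark at 60.1°, so about 7.3° remain. I'll go back the same way.

Run:
```python
from h import *
print(*row(at(52,.05,z=.2),52),*row(at(52,.05),52))
for k in [52,54,56,58,59.3]: print(k,*row(at(k,.0185),k))
```

```text
[-0.1866  0.1623  0.0009] [ 0.1 -0.  -0.1] [-0.1866  0.1622  0.0989] [ 0.1 -0.  -0.1]
52 [-0.1866  0.1937  0.0989] [ 0.1 -0.  -0.1]
54 [-0.1872  0.1969  0.0989] [ 0.1 -0.  -2.1]
56 [-0.1877  0.2001  0.0989] [ 0.1 -0.  -4.1]
58 [-0.188   0.2033  0.0989] [ 0.1 -0.  -6.1]
59.3 [-0.1882  0.2053  0.0989] [ 0.1 -0.  -7.4]
```

```bash
python3 -m jog '-0.05 0.045 0 0 0 0 0;-0.1 0.09 0 0 0 0 0;-0.145 0.13 0 0 0 0 0;-0.187 0.162 0 0 0 0 0;-0.187 0.162 0.05 0 0 0 0;-0.187 0.162 0.099 0 0 0 0;-0.187 0.162 0.099 0 0 0 0'
python3 - <<'E'
from h import *
for k in [52,54,56,58,59.3]: print(k,*row(at(k,.0185),k))
E
```

```text
time_s: 7.5
position: [0.4379, -0.0489, 0.0989]
tcp_rot: [[0.622, 0.783, -0.009], [0.783, -0.622, 0.003], [-0.003, -0.009, -1.0]]
force: [-0.5, -0.8, 1.2]
opening: 0.007
52 [ 0.0045  0.033  -0.0034] [-0.5  0.2 -0.5]
54 [ 0.0039  0.0362 -0.0034] [-0.5  0.2 -2.5]
56 [ 0.0035  0.0393 -0.0035] [-0.5  0.2 -4.5]
58 [ 0.0031  0.0425 -0.0035] [-0.5  0.1 -6.5]
59.3 [ 0.003   0.0446 -0.0035] [-0.5  0.1 -7.8]
```

```bash
python3 -m jog '0 0 0 0 0 0 0;0 0 0 0 0 0 0'
python3 - <<'E'
from h import *
for k in [52,54,56,58,59.3]: print(k,*row(at(k,.0185),k))
E
```

```text
time_s: 7.75
position: [0.4421, -0.0484, 0.1036]
tcp_rot: [[0.619, 0.786, 0.004], [0.786, -0.619, -0.002], [0.001, 0.004, -1.0]]
force: [-0.4, 0.4, 0.2]
opening: 0.01
52 [0.0014 0.0301 0.0017] [ 0.3 -0.1 -0.2]
54 [0.0008 0.0333 0.0017] [ 0.3 -0.1 -2.2]
56 [0.0004 0.0365 0.0017] [ 0.3 -0.1 -4.2]
58 [0.     0.0397 0.0017] [ 0.3 -0.1 -6.2]
59.3 [-0.0002  0.0417  0.0017] [ 0.3 -0.1 -7.5]
```

```bash
python3 -m jog '0.001 0.015 0 0 0 0 0;0.001 0.029 0 0 0 -0.2 0;0.001 0.033 0 0 0 -2.2 0;0.0005 0.0365 0 0 0 -4.2 0;0 0.0395 0 0 0 -6.2 0;0 0.0415 0 0 0 -7.5 0;0 0.0415 0 0 0 -7.5 0;0 0.0415 0 0 0 -7.5 0'
python3 - <<'E'
from h import *
print(read_state()["force"],*row(at(59.3,.0185),59.3))
E
```

```text
time_s: 8.75
position: [0.4731, -0.0734, 0.1014]
tcp_rot: [[0.511, 0.86, -0.001], [0.86, -0.511, 0.0], [-0.0, -0.001, -1.0]]
force: [-0.8, 0.4, -1.0]
opening: 0.005
[-0.78982725  0.35513698 -1.00788035] [ 0.      0.0019 -0.0006] [-0.  0. -0.]
```

```bash
python3 -m jog '0 0.0015 0 0 0 0 0;0 0.0015 0 0 0 0 0;0 0.0015 0 0 0 0 0'
python3 - <<'E'
from h import *
print(read_state()["force"],*row(at(59.3,.0185),59.3))
E
python3 -m jog '0 -0.03 0 0 0 0 0;0 -0.03 -0.06 0 0 0 0;0.05 -0.06 -0.1 0 0 0 0;0.1 -0.1 -0.1 0 0 0 0;0.14 -0.15 -0.1 0 0 0 0;0.186 -0.194 -0.1 0 0 0 0;0.186 -0.194 -0.1 0 0 0 0'
python3 - <<'E'
from h import *
p,d=capture("top");cv2.imwrite("pics/t5r.png",p[:,:,::-1]);cv2.imwrite("pics/t5.png",cv2.resize(p[210:270,330:390],(600,600),interpolation=2)[:,:,::-1])
E
```

```text
time_s: 9.12
position: [0.4745, -0.0742, 0.1015]
tcp_rot: [[0.511, 0.86, -0.0], [0.86, -0.511, 0.0], [-0.0, -0.0, -1.0]]
force: [-1.6, -0.0, 0.1]
opening: 0.005
[-1.55645329 -0.0230818   0.09440825] [-0.      0.0003 -0.0005] [-0.  0. -0.]
time_s: 10.0
position: [0.4021, 0.188, 0.202]
tcp_rot: [[0.506, 0.862, 0.002], [0.862, -0.506, 0.001], [0.002, 0.001, -1.0]]
force: [0.3, -0.1, -0.2]
opening: 0.006
```

View pics/t5.png

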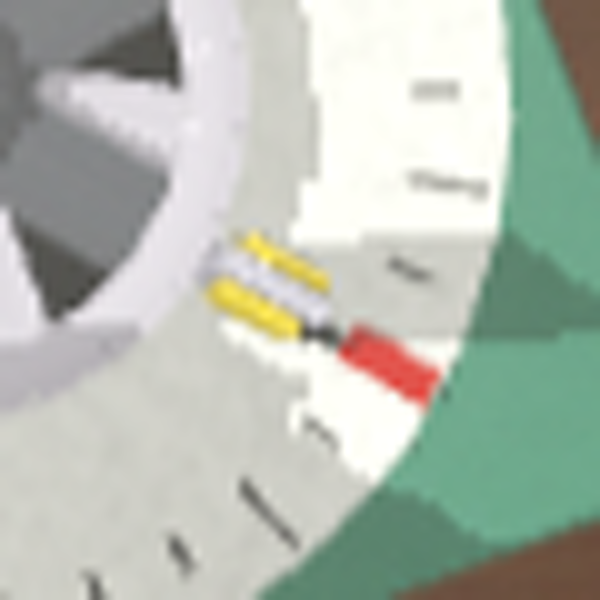

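Run:
```python
from h import *
z=lambda x,y:(330+(x+.5)/10-.5,210+(y+.5)/10-.5)
print("ptr",psi(onplane("top",z(338,341),.065)[0]), onplane("top",z(338,341),.065)[0])
print("mark in/mid",psi(onplane("top",z(352,340),.0615)[0]),psi(onplane("top",z(392,368),.0615)[0]))
print("yellow mid",psi(onplane("top",z(269,287),.108)[0]))
# red mask principal
p=cv2.imread("pics/t5r.png");h=cv2.cvtColor(p,cv2.COLOR_BGR2HSV)
m=((h[...,0]<6)|(h[...,0]>174))&(h[...,1]>100);m[:,:350]=0;m[:,385:]=0;m[:225]=0;m[265:]=0
v,u=np.nonzero(m);P=onplane("top",np.c_[u,v],.0615);print(len(u),psi(P.mean(0)))
m=(h[...,0]>20)&(h[...,0]<34)&(h[...,1]>90);m[:,:345]=0;m[:,370:]=0;m[:225]=0;m[250:]=0
v,u=np.nonzero(m);print(len(u),psi(onplane("top",np.c_[u,v],.108).mean(0)))
for l in ("pointer","red_mark","lever_grip","start_top"): print(l,[(r["centre"],r["score"]) for r in spot_in(l,"top")][:2])
print(*row([.4498,-.3796,.14],0),read_state()["joint_positions"])
```

```text
ptr (np.float64(59.483711759447395), np.float64(0.11261431487823012)) [ 0.47941633 -0.10341553  0.065     ]
mark in/mid (np.float64(60.51232212964815), np.float64(0.11565056328072547)) (np.float64(60.003217475239246), np.float64(0.12660433670581384))
yellow mid (np.float64(58.991419637099305), np.float64(0.08950851163783656))
36 (np.float64(60.13034378854777), np.float64(0.12536861443316696))
45 (np.float64(58.18859201232595), np.float64(0.08933870230657319))
pointer [([0.5349, -0.0097, 0.0753], 0.8), ([0.4834, -0.3708, 0.0462], 0.65)]
red_mark [([0.5323, -0.0007, 0.0604], 0.74)]
lever_grip [([0.4806, -0.3733, 0.0471], 0.69), ([0.5347, -0.0057, 0.0721], 0.63)]
start_top [([0.4496, -0.373, 0.0685], 0.57)]
[-0.4602  0.328   0.0618] [ 0.  -0.  59.2] [ 9.98489842e+00  2.00521398e+01  1.09769808e+02 -2.91015680e-02
  5.01236150e+01 -4.91668682e+01]
```

Run:
```python
from h import *
p=cv2.imread("pics/t5r.png")
ims=[]
for k in (58,59,60,61):
    im=cv2.resize(p[225:260,345:380],(385,385),interpolation=cv2.INTER_NEAREST)
    def L(pts,col):
        q=(proj("top",pts)-[345,225]+.5)*11
        cv2.polylines(im,[np.round(q).astype(int)],True,col,1)
    def X(r,t,z):
        return at(k,-t,r,z)
    L([X(.08,-.008,.108),X(.1,-.008,.108),X(.1,.008,.108),X(.08,.008,.108)],(255,0,0))
    L([X(.077,0,.112),X(.103,0,.112)],(255,0,255))
    L([X(.1,0,.065),X(.112,0,.065)],(0,200,0))
    ims.append(im)
cv2.imwrite("pics/fit.png",cv2.resize(np.vstack([np.hstack(ims[:2]),np.hstack(ims[2:])]),(600,600)))
```

```text
(no output)
```

View pics/fit.png

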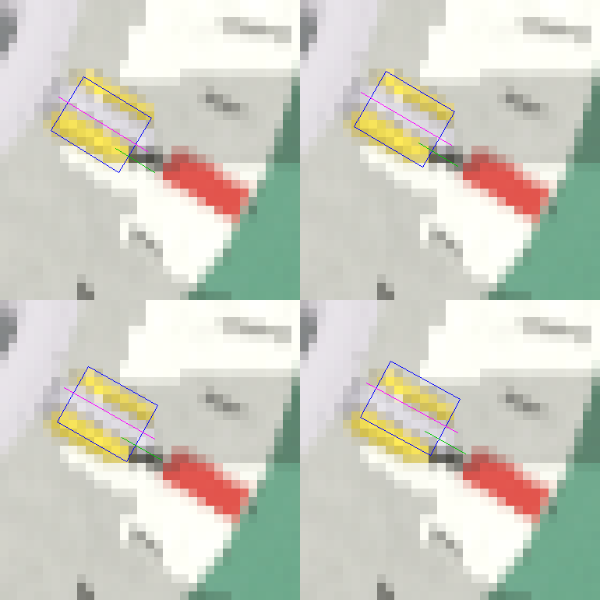

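Pointer lies about 59.3–59.5° and the mark at 60.1°, so the offset is about 1.5 mm, inside 6 mm. On to the button.

```bash
python3 -m jog '-0.46 0.328 0 0 0 59.2 0;-0.46 0.328 0 0 0 59.2 0;-0.46 0.328 0 0 0 59.2 0;-0.46 0.328 0 0 0 59.2 0;-0.46 0.328 0 0 0 59.2 0;-0.46 0.328 0 0 0 59.2 0;-0.46 0.328 0 0 0 59.2 0;-0.46 0.328 0 0 0 59.2 0'
python3 - <<'E'
from h import *
p=cv2.imread("pics/t5r.png");h=cv2.cvtColor(p,cv2.COLOR_BGR2HSV)
m=(h[...,0]>50)&(h[...,0]<85)&(h[...,1]>90);m[:,:470]=0;m[:,505:]=0;m[:240]=0;m[275:]=0
v,u=np.nonzero(m);print(len(u),onplane("top",[[u.mean(),v.mean()]],.063))
print(*row([.4498,-.3797,.13],0))
E
```

```text
time_s: 11.25
position: [0.443, -0.3178, 0.2015]
tcp_rot: [[1.0, -0.003, 0.0], [-0.003, -1.0, -0.0], [0.0, 0.0, -1.0]]
force: [0.9, 0.5, 0.5]
opening: 0.001
154 [[ 0.44984287 -0.37922623  0.063     ]]
[0.007  0.0618 0.0715] [ 0.  -0.  -0.2]
```

```bash
python3 -m jog '0.007 0.062 0 0 0 0 0;0.007 0.062 0.035 0 0 0 0;0.007 0.062 0.0715 0 0 0 0;0.007 0.062 0.0915 0 0 0 0;0.007 0.062 0.0915 0 0 0 0;0.007 0.062 0.0915 0 0 0 0'
python3 - <<'E'
from h import *
print(*row([.4498,-.3797,.082],0),*row([.4498,-.3797,.0755],0))
p,d=capture("side");cv2.imwrite("pics/s6.png",cv2.resize(p[110:210,340:490],(780,520),interpolation=2)[:,:,::-1])
p,d=capture("top");cv2.imwrite("pics/t6.png",cv2.resize(p[170:300,420:550],(600,600),interpolation=2)[:,:,::-1])
E
```

```text
time_s: 12.0
position: [0.4511, -0.377, 0.1107]
tcp_rot: [[1.0, -0.001, 0.001], [-0.001, -1.0, -0.001], [0.001, 0.001, -1.0]]
force: [0.7, -0.4, 0.1]
opening: 0.006
[-0.0013  0.0026  0.0287] [ 0.1 -0.  -0. ] [-0.0013  0.0026  0.0352] [ 0.1 -0.  -0. ]
```

View pics/s6.png

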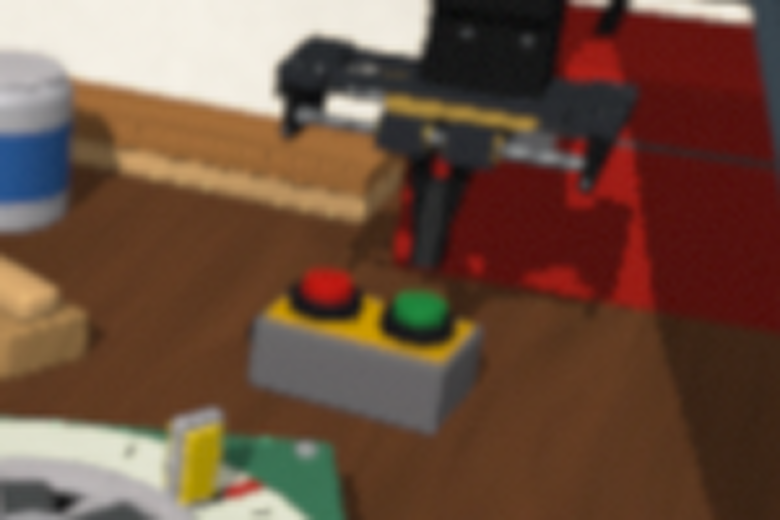

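View pics/t6.png

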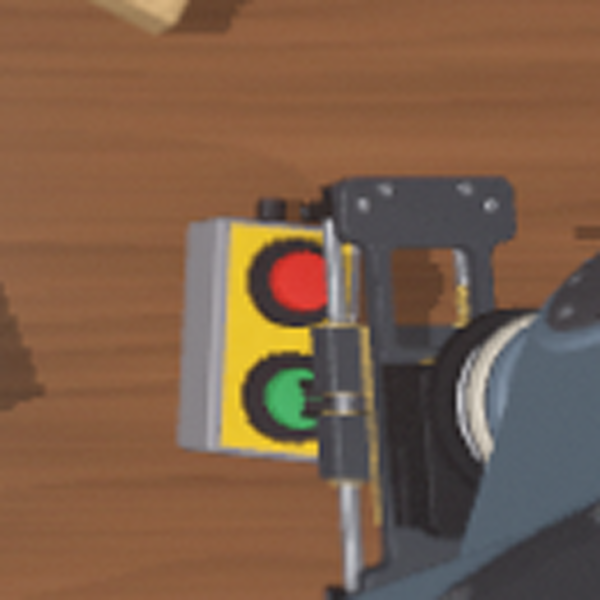

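The green button is at (420,305) in the side view, with the fingertip above it at (430,265). The finger appears well placed, and the lever still meets the red mark at (240,490). Pressing.

```bash
python3 -m jog '-0.001 0.002 0.015 0 0 0 0;-0.001 0.002 0.028 0 0 0 0;-0.001 0.002 0.034 0 0 0 0;-0.001 0.002 0.036 0 0 0 0;-0.001 0.002 0.036 0 0 0 0'
```

```text
time_s: 12.72
position: [0.4508, -0.378, 0.0798]
tcp_rot: [[1.0, 0.002, 0.001], [0.002, -1.0, -0.003], [0.001, 0.003, -1.0]]
force: [-6.1, 5.5, 40.0]
opening: 0.005
```

Run:
```python
from h import *
s=read_state();print(s["position"],s["force"])
p,d=capture("side");cv2.imwrite("pics/s7.png",cv2.resize(p[130:200,380:450],(600,600),interpolation=2)[:,:,::-1])
s=read_state();print(s["position"],s["force"])
```

```text
[ 0.45075083 -0.37803386  0.07976612] [-6.13517741  5.53596003 39.95598214]
[ 0.45074295 -0.378057    0.07976229] [-5.86380953  5.62560332 38.9079726 ]
```

View pics/s7.png

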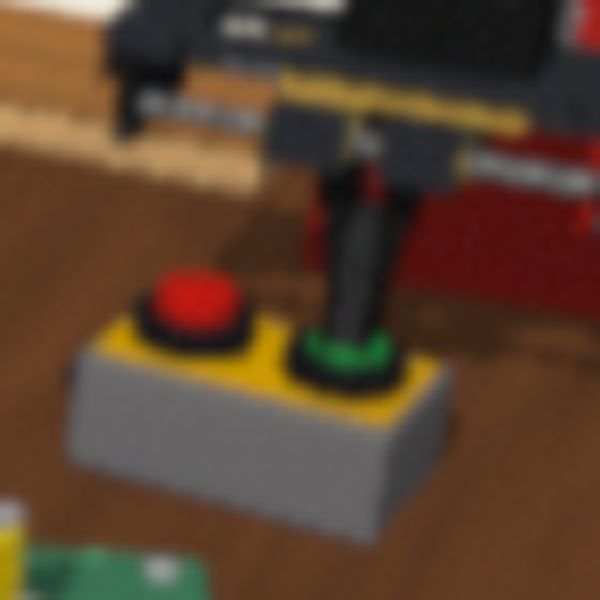

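Run:
```python
from h import *
p,d=capture("side");K,D,R,t=cam("side")
h=cv2.cvtColor(p[:,:,::-1].copy(),cv2.COLOR_BGR2HSV)
for nm,m in(("green",(h[...,0]>50)&(h[...,0]<85)&(h[...,1]>120)),("red",((h[...,0]<6)|(h[...,0]>174))&(h[...,1]>150))):
    w=np.zeros_like(m);
    w[155:180,(410 if nm=="green" else 392):(432 if nm=="green" else 412)]=1
    v,u=np.nonzero(m&w)
    un=cv2.undistortPoints(np.c_[u,v].astype(float).reshape(-1,1,2),K,D)[:,0]
    X=(np.c_[un,np.ones(len(un))]*d[v,u][:,None]-t)@R
    print(nm,len(u),np.percentile(X[:,2],[10,50,90,100]),X.mean(0))
```

```text
green 34 [0.05840538 0.06053498 0.06406667 0.0668747 ] [ 0.44761264 -0.368321    0.06097003]
red 67 [0.05883177 0.06443992 0.06933832 0.07072191] [ 0.50685665 -0.37674671  0.06444948]
```

```bash
for i in 1; do python3 -m jog '0 0 -0.003 0 0 0 0;0 0 -0.003 0 0 0 0'; python3 -m jog '0 0 -0.002 0 0 0 0;0 0 -0.002 0 0 0 0'; python3 -m jog '0 0 -0.002 0 0 0 0;0 0 -0.002 0 0 0 0';python3 -m jog '0 0 -0.002 0 0 0 0;0 0 -0.002 0 0 0 0';python3 -m jog '0 0 -0.002 0 0 0 0;0 0 -0.002 0 0 0 0'; done | grep -E 'pos|force'
```

```text
position: [0.4507, -0.378, 0.0801]
force: [-3.4, 2.5, 22.2]
position: [0.4507, -0.378, 0.0803]
force: [-1.2, 0.5, 11.7]
position: [0.4507, -0.378, 0.0812]
force: [-1.6, -0.9, 3.9]
position: [0.4507, -0.3779, 0.0831]
force: [-0.4, -1.5, 3.9]
position: [0.4506, -0.3775, 0.085]
force: [-0.1, -1.2, 2.1]
```

The hard stop came at z 0.080, then about 4 N of spring fading over about 6 mm, so the button was fully down. Lifting off.

```bash
python3 -m jog '0 0 -0.04 0 0 0 0;0 0 -0.09 0 0 0 0;0 -0.06 -0.12 0 0 0 0;0 -0.12 -0.12 0 0 0 0;-0.03 -0.17 -0.12 0 0 0 0;-0.05 -0.22 -0.12 0 0 0 0;-0.05 -0.22 -0.12 0 0 0 0;-0.05 -0.22 -0.12 0 0 0 0'
python3 - <<'E'
from h import *
p,d=capture("top");cv2.imwrite("pics/t8.png",p[:,:,::-1]);cv2.imwrite("pics/t8z.png",cv2.resize(p[200:280,330:510],(800,356),interpolation=2)[:,:,::-1])
p,d=capture("side");cv2.imwrite("pics/s8.png",p[:,:,::-1])
E
```

```text
time_s: 15.08
position: [0.4005, -0.1575, 0.205]
tcp_rot: [[1.0, 0.002, 0.0], [0.002, -1.0, 0.0], [0.0, -0.0, -1.0]]
force: [1.1, -0.9, -0.0]
opening: 0.004
```

View pics/t8.png

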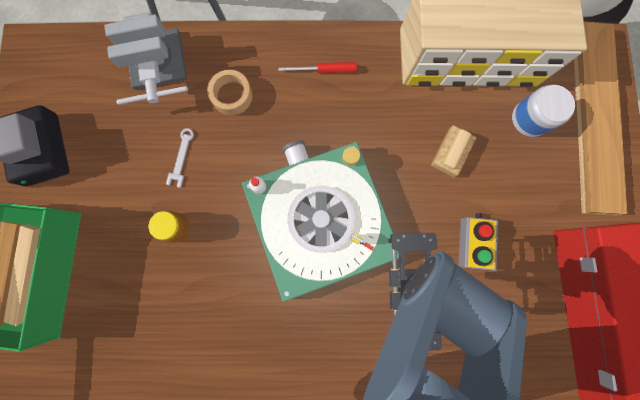

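View pics/s8.png

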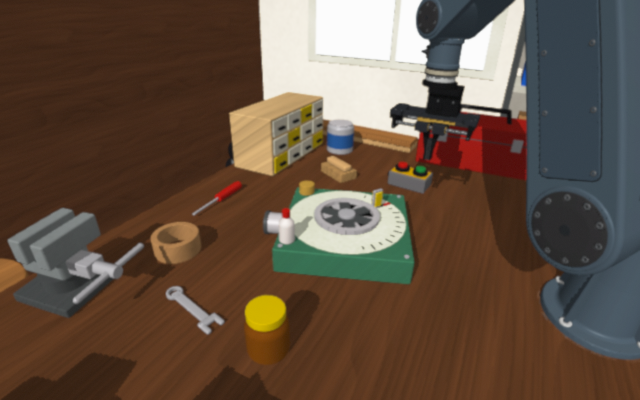

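View pics/t8z.png

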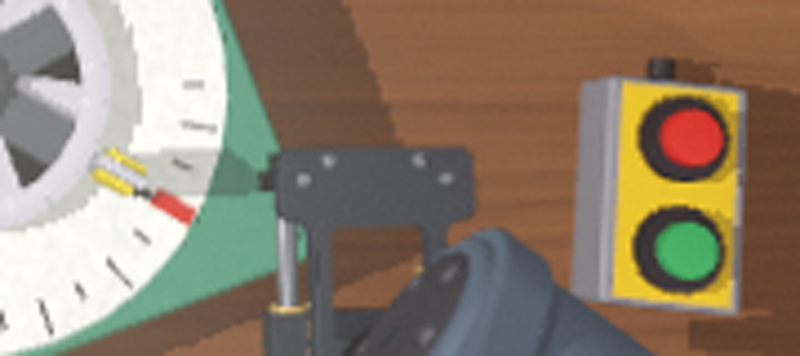

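The top view shows the pointer meeting the red mark at about (363,243). Green and red buttons are both up at (484,256) and (485,231), all loose things stand where they began, and the arm is clear.

```bash
python3 -c "
from rig import *
print(hand_in())"
```

```text
the job is handed in; nothing more can be done
None
```

The vent lever is set to the red mark, the green start button was pressed and came back up, and the job is handed in. The last arm reading was at 15.1 s of the 56 s allowed.

- **Lever:** I pushed it round with the closed fingertips from one side only, in two passes with a look in between. The last measurement put the pointer at about 59.3–59.5° against about 60.1° for the mark. That is roughly 1.5 mm off, with 6 mm allowed. A cruder estimate from the grip's yellow pixels disagreed, at 58.2–59.0°. That is still inside the tolerance but with less margin.
- **Start button:** It was pressed against its hard stop with a peak wrist force of about 40 N. On the way up I felt about 4 N of spring, still 2 N after 5 mm at the last reading, which shows it was fully down. The stop came 3–4 mm higher in the arm's reading than the stated fingertip length would give.
- **Final pictures:** Both buttons are up, the loose things look unmoved and the arm touches nothing. I judged the loose things by eye, not by measurement.
- **Networks:** They could not tell the pointer, red mark and lever apart from other things, so I measured those from pixels with the camera calibration.

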